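# Load the orbital shaker in balance

### The job

Load the orbital shaker so that it will run in balance: three bottles already stand in its outer cups, and each of them has a twin on the worktop that belongs in the outer cup straight across the centre from it; the one bottle without a twin goes in the middle cup. Set every bottle down gently, upright and right down on the floor of its cup, and leave the three that were already loaded where they are.

Things in the scene. Friction and masses are not known exactly. Their poses are not given: they have to be found in the camera images.
- shaker: Fixed white orbital shaker. Origin on worktop under centre of its round platform (288 mm wide, top at z 52 mm); x points away from its control strip (knob), y left of that. Seven equal grey cups: one at the centre, six 94 mm out at 0, 60 .. 300 degrees from x towards y (0, 120, 240 filled at start). Each 76 mm wide inside, flared to 86 mm at its mouth 20 mm up; floor = platform.
- buffer_a: Already stands in an outer cup of the shaker; stays there. Clear lab bottle with an orange screw cap, 60 mm across, 122 mm tall; it narrows above 90 mm and the cap, 39 mm across, takes the top 20 mm. 0.27 kg. Origin at the centre of its underside, z up; round, so yaw is of no account.
- buffer_b: Stands on the worktop; the twin of buffer_a. Clear lab bottle with an orange screw cap, 60 mm across, 122 mm tall; it narrows above 90 mm and the cap, 39 mm across, takes the top 20 mm. 0.27 kg. Origin at the centre of its underside, z up; round, so yaw is of no account.
- jar_a: Already stands in an outer cup of the shaker; stays there. White straight-sided wide-mouth jar, 62 mm across up to 60 mm height, with a ribbed white lid 58 mm across from 65 to 84 mm (its top). 0.18 kg. Origin at the centre of its underside, z up; round, so yaw is of no account.
- jar_b: Stands on the worktop; the twin of jar_a. White straight-sided wide-mouth jar, 62 mm across up to 60 mm height, with a ribbed white lid 58 mm across from 65 to 84 mm (its top). 0.18 kg. Origin at the centre of its underside, z up; round, so yaw is of no account.
- amber_a: Already stands in an outer cup of the shaker; stays there. Round-shouldered brown glass bottle with a white paper band and a black screw cap, 64 mm across, narrowing above 62 mm to a neck of 29 mm; cap 37 mm across from 84 to 104 mm (its top). 0.24 kg. Origin at the centre of its underside, z up; round, so yaw is of no account.
- amber_b: Stands on the worktop; the twin of amber_a. Round-shouldered brown glass bottle with a white paper band and a black screw cap, 64 mm across, narrowing above 62 mm to a neck of 29 mm; cap 37 mm across from 84 to 104 mm (its top). 0.24 kg. Origin at the centre of its underside, z up; round, so yaw is of no account.
- media: Stands on the worktop; the only one of its kind in the job. Large clear glass bottle with a blue screw cap, 67 mm across, 142 mm tall; it narrows above 100 mm and the cap, 42 mm across, takes the top 20 mm. About 0.3 to 0.45 kg. Origin at the centre of its underside, z up; yaw is of no account.
There are look-alikes about, which are no part of the job. What is shaped like the jar_a but pink or purple is not meant.

How it is judged:
By the outcome, as a careful person would: the job done as asked, in the order asked, and still so for the second after the job is handed in, with the robot touching nothing.
It also fails if it takes over 102 s, if anything falls off the work surface, if the arm or the gripper's body presses on something with over 40 N, if the wrist force passes 120 N, or if a joint passes its speed limit or range.

### The arm

A 6-joint arm with a two-finger parallel gripper is mounted at the origin on a cart in front of the work surface, level with it; the furniture and walls round the work are solid. World frame = base frame: x ahead of the robot, y to its left, z up, the work surface at z = 0. Lengths are in mm, angles in rad, forces in N, time in s.
With the tool pointing down it reaches from about 350 to 875 mm from the base axis. Payload 4.2 kg.
Tool frame: the origin (TCP) lies between the finger pads; the fingertips stand 25 mm ahead of it and the grasp point (between the pads) lies 6 mm ahead of it; z points along the fingers, y is the line along which they close (so a half turn about z gives the same grasp; the last joint's range is limited). The gripper opens to 85 mm and grips with 20 to 120 N. Pads are 22 mm wide; open, the fingers measure 114 mm over their backs; the gripper's body (76 mm by 85 mm) begins 54 mm behind the grasp point. The pads swing forward as they close: fully open they stand 13 mm farther back than shut.
Start: joints at [-0.97, 0.385, 0.008, 0, -1.194, -0.259], TCP at [209.504, -588.819, 256.312] pointing down, gripper open.
Joint ranges: [-3.14, 3.14], [-1.21, 2.06], [-1.07, 1.41], [-3.16, 2.05], [-2.99, -0.16], [-3.1, 3.1]. Speed limits (rad/s): [2.79, 2.79, 3.14, 3.14, 3.14, 3.14].

### API

Orientations are given as a unit quaternion [x, y, z, w].
In Python, from bench import arm gives the robot as it stands.
- The arm moves only by the shell command python3 -m pendant 'ROWS'. ROWS is JSON, a list of rows, each a list of 7 numbers: the shift along the tool's x, y, z in m, then the turn, a rotation vector about the tool's x, y, z in degrees, then the finger opening in m, from 0 to 0.0854. In form: [[x, y, z, wx, wy, wz, fingers], ...]. A call has 1 to 12 rows; each row shifts and turns the commanded pose from where the row before left it, along the tool's axes as they then stand; what a row does not reach is not made up. A row lasts 1/10 s, in which the tool goes at most 50 mm and 8.59 degrees, less where a joint would pass 70% of its speed; a pose out of reach is approached as far as the arm can. A call is refused whole if a number of a shift passes 0.05 or a number of a turn 8.59, either way. A call with a gripper value outside its range is refused whole. The fingers move at their own pace and stop on an object; the grip force is fixed at half the most. Time passes only in rows, so rows that do not move let the fingers close. It gives the time, the measured TCP pose, the force, the opening and the grip force at its end, in the units of the state.
- arm.read_state(): the state, without advancing time (a new reading comes with each control period).
- arm.get_image(name): name is "scene" or "top" or "wrist"; returns a dict with "image" (384x512x3 uint8, red, green, blue), "fx", "fy", "cx", "cy" (pixels), "xyz" and "rotation" of the camera in the world. Camera axes: x right, y down, z forward; pixel columns grow to the right and rows downward; lengths in mm; the calibration is good to about 2 mm. A picture is of the moment at which its call begins. There is no depth.
- arm.job_done(): hands the job in; it is judged then, once.
The state is a dict: "clock": time; "joints": joint angles; "joint_vel": joint speeds; "joint_efforts": joint torques, N m; "position": TCP position; "ee_rot": TCP orientation; "contact_force": force on the tool from outside, world axes, zero at the start; "wrist_torque": the same for the moment, N m; "gripper_width": finger opening in mm; "grasp_force": force on a finger pad.
Only numpy, scipy, OpenCV 4.12 (cv2) and the standard library are available. Lean on these libraries where they do the work, as an engineer would, in place of code of your own. Each camera call takes 0.05 s, during which the arm holds its last target. There are 200 camera calls.

## Working session

There is one attempt and no reset: what is moved stays moved. The work goes in short steps, Python scripts to look and compute and a shell command to move; the robot and the scene stay as the last step left them, time stands still between calls to the robot, and variables do not carry over. Pictures are saved under pics/ and viewed, at most 14 in all, crops included, and the job is handed in when it is done.

```bash
mkdir -p pics; ls
cat > h.py <<'E'
import numpy as np, cv2
from bench import arm
def snap(cam,name):
    d=arm.get_image(cam); cv2.imwrite(f'pics/{name}.png',cv2.cvtColor(d['image'],cv2.COLOR_RGB2BGR))
    np.savez(f'pics/{name}.npz',**d); return d
def load(name): return dict(np.load(f'pics/{name}.npz'))
def ray(d,u,v,z):
    R=np.array(d['rotation']).reshape(3,3); c=np.array(d['xyz'])
    r=R@np.array([(u-d['cx'])/d['fx'],(v-d['cy'])/d['fy'],1]); t=(z-c[2])/r[2]; return c+t*r
def proj(d,p):
    R=np.array(d['rotation']).reshape(3,3); q=R.T@(np.array(p)-np.array(d['xyz'])); return d['fx']*q[0]/q[2]+d['cx'], d['fy']*q[1]/q[2]+d['cy']
E
python3 - <<'E'
from h import *
for c in ('scene','top'):
    d=snap(c,c+'0'); print(c,d['xyz'],np.round(d['rotation'],3).tolist(),d['fx'],d['cx'],d['cy'])
a,b=[cv2.imread(f'pics/{c}0.png') for c in('scene','top')]
print(arm.read_state())
E
```

```text
pics
scene [-132.83834991  477.14370694 1027.81589816] [-0.436, 0.831, -0.303, 0.169] 434.77189870148203 250.31329943044003 181.34057064467504
top [ 362.60824661   11.01008765 1183.63828146] [-0.701, 0.709, -0.048, 0.066] 419.2131538238682 248.3534826722558 196.20107926915665
{'clock': 0.1, 'joints': array([-9.70403349e-01,  3.85480219e-01,  6.75929452e-03, -4.16224829e-04,
       -1.19399510e+00, -2.58595002e-01]), 'joint_vel': array([-0.00028406, -0.00020923,  0.00321661,  0.00280217, -0.00098231,
       -0.00149278]), 'joint_efforts': array([-2.25145341e-04, -3.93319380e+01,  1.88928241e+01,  4.19795349e+00,
       -2.61390458e-03,  2.54421337e-06]), 'position': array([ 209.3423386 , -588.39862134,  255.3321193 ]), 'ee_rot': array([-1.69992585e-01,  9.85444855e-01,  9.53222177e-04, -2.23821241e-04]), 'contact_force': array([ 0.32719749, -0.74143325, -0.06731219]), 'wrist_torque': array([-0.01094122,  0.03850641,  0.00622504]), 'grasp_force': 0.0, 'gripper_width': 85.25701404836136}
```

```bash
sed -i "s/R=np.array(d\['rotation'\]).reshape(3,3)/R=Rot.from_quat(d['rotation']).as_matrix()/; s/^from bench/from scipy.spatial.transform import Rotation as Rot\nfrom bench/" h.py; cat h.py | head -5
```

```text
import numpy as np, cv2
from scipy.spatial.transform import Rotation as Rot
from bench import arm
def snap(cam,name):
    d=arm.get_image(cam); cv2.imwrite(f'pics/{name}.png',cv2.cvtColor(d['image'],cv2.COLOR_RGB2BGR))
```

View pics/scene0.png

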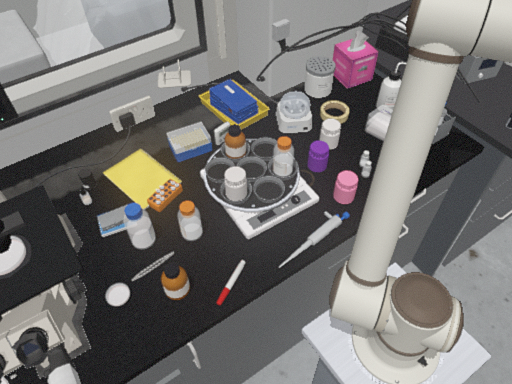

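View pics/top0.png

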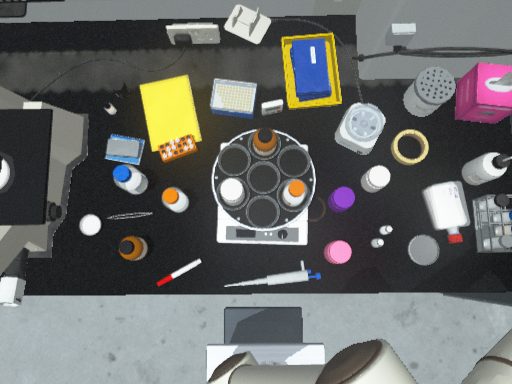

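Scene view: shaker centred at about (252,175), knob strip on the robot's side. amber_a is at (235,140), jar_a at (235,183) and buffer_a at (284,155).
Top view: platform centre (263,180). amber_a is at (264,141), jar_a at (232,191) and buffer_a at (294,190). The empty cups are at (234,160), (293,160), (263,211) and the centre.

Things that could be mistaken for the targets (top pixels):
- **jar_b:** white jar (376,179). Look-alikes: purple (342,199), pink (338,252), white disc (90,225), grey disc (424,250), perforated canister (435,90). I choose (376,179).
- **buffer_b:** (175,199), the only loose orange cap; the orange rack at (177,148) is not a bottle.
- **amber_b:** (133,248), the only loose amber bottle.
- **media:** (124,173), the only blue cap.

```bash
cat > m.py <<'E'
from h import *
def blob(d,cond,seed,rad=16):
    hsv=cv2.cvtColor(d['image'],cv2.COLOR_RGB2HSV).astype(int); m=cond(hsv[...,0],hsv[...,1],hsv[...,2]).astype(np.uint8)
    k=np.zeros_like(m); cv2.circle(k,seed,rad,1,-1); m&=k
    n,l,s,c=cv2.connectedComponentsWithStats(m); i=1+np.argmax(s[1:,4]); return c[i],s[i]
org=lambda h,s,v:(h<16)&(s>170)&(v>150); blu=lambda h,s,v:(h>100)&(h<125)&(s>150)&(v>80)
blk=lambda h,s,v:(v<45); wht=lambda h,s,v:(s<40)&(v>175)
E
python3 - <<'E'
from m import *
T,S=load('top0'),load('scene0')
def tri(a,b):
    p,q=[np.array(x['xyz']) for x in(T,S)]; r=ray(T,*a,0)-p; s=ray(S,*b,0)-q
    k=np.linalg.lstsq(np.c_[r,-s],q-p,rcond=None)[0]; A,B=p+k[0]*r,q+k[1]*s; return (A+B)/2,np.linalg.norm(A-B)
for n,f,t,s,z in [('buffer_b',org,(174,196),(187,208),114),('buffer_a',org,(296,187),(284,144),166),('media',blu,(123,173),(134,211),134)]:
    a,sa=blob(T,f,t);b,sb=blob(S,f,s); P,e=tri(a,b); print(n,a,sa[2:],b,sb[2:],'tri',P.round(),e.round(1),'planes',ray(T,*a,z)[:2].round(),ray(S,*b,z)[:2].round())
for n,t,z in [('jar_b',(376,179),80),('jar_a',(232,191),132)]:
    a,sa=blob(T,wht,t); print(n,a,sa[2:],ray(T,*a,z).round())
import numpy as np
t,s=T['image'],S['image']
c=lambda i,u,v,r,k:cv2.resize(i[v-r:v+r,u-r:u+r],(k,k),interpolation=cv2.INTER_CUBIC)
im=np.vstack([np.hstack([c(t,376,179,24,260),c(s,330,134,24,260),c(s,176,282,24,260)]),np.hstack([c(t,133,248,24,260),c(t,265,180,60,260),c(t,150,188,40,260)])])
cv2.imwrite('pics/crop.png',im[...,::-1])
E
```

```text
buffer_b [173.    201.125] [7 4 8] [186.4122807  207.14035088] [ 14  14 114] tri [531. 236. 125.] 14.7 planes [528. 232.] [545. 238.]
buffer_a [296.09285714 188.72142857] [ 15  15 140] [282.82258065 140.85483871] [13 12 62] tri [545. -80. 178.] 3.5 planes [546. -82.] [556. -86.]
media [121.10416667 172.91666667] [ 19  18 240] [131.33 209.49] [ 15  16 100] tri [600. 364. 139.] 2.4 planes [600. 364.] [605. 364.]
jar_b [377.99756098 176.50243902] [ 24  23 410] [ 592. -309.   80.]
jar_a [230.97183099 189.7370892 ] [ 23  25 426] [552.  81. 132.]
```

View pics/crop.png

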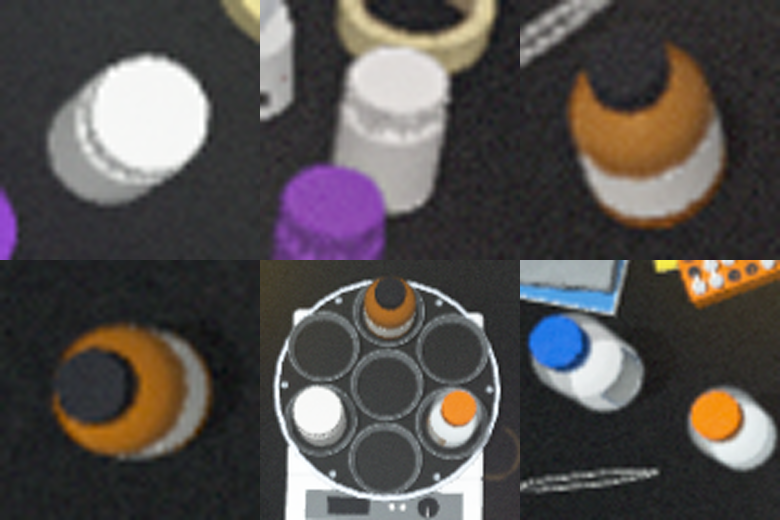

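The crops confirm the choices. jar_b is the white jar with the ribbed lid, beside the purple one. amber_b and buffer_b are as listed, and the blue cap is media. Next I'll measure the shaker's cups and refine the caps.

Run:
```python
from m import *
T,S=load('top0'),load('scene0')
org=lambda h,s,v:(h<22)&(s>120)&(v>190)
for n,f,t,s,z in [('buffer_b',org,(172,196),(187,208),120),('buffer_a',org,(296,187),(284,144),172)]:
    a,sa=blob(T,f,t,14);b,sb=blob(S,f,s,11); print(n,a,sa[2:],b,sb[2:],ray(T,*a,z)[:2].round(),ray(S,*b,z-6)[:2].round())
for n,t,z,im in [('amber_b',(127,247),102,T),('amber_bS',(175,270),97,S)]:
    a,sa=blob(im,lambda h,s,v:(v<75)&(s<120),t,8); print(n,a,sa[2:],ray(im,*a,z).round())
g=cv2.cvtColor(T['image'],cv2.COLOR_RGB2GRAY)[115:240,200:328]; g=cv2.GaussianBlur(cv2.resize(g,None,fx=4,fy=4,interpolation=cv2.INTER_CUBIC),(5,5),1.5)
cs=cv2.HoughCircles(g,cv2.HOUGH_GRADIENT_ALT,1.5,40,param1=120,param2=0.6,minRadius=50,maxRadius=240)
for x,y,r in (cs[0] if cs is not None else []): 
    u,v=(x+.5)/4+199.5,(y+.5)/4+114.5; z=72 if r<90 else 52; p=ray(T,u,v,z); q=ray(T,u+r/4,v,z); print('circ',round(u,1),round(v,1),p[:2].round(),'R',np.linalg.norm(p-q).round())
```

```text
buffer_b [169.66666667 195.29824561] [ 15  15 171] [186.43089431 206.17073171] [ 14  11 123] [542. 240.] [547. 237.]
buffer_a [296.34196891 187.8134715 ] [ 16  15 193] [284.03191489 140.95744681] [13  9 94] [547. -82.] [554. -89.]
amber_b [126.21192053 246.8013245 ] [ 15  14 151] [412. 354. 102.]
amber_bS [173.51655629 269.49006623] [ 15  16 151] [409. 351.  97.]
circ 262.6 178.8 [596.  -1.] R 138.0
circ 263.8 143.1 [692.  -6.] R 46.0
circ 234.5 160.8 [643.  75.] R 38.0
circ 234.5 160.8 [643.  75.] R 47.0
circ 262.6 178.8 [592.  -1.] R 40.0
circ 292.6 161.5 [639. -83.] R 38.0
circ 292.6 161.5 [639. -83.] R 47.0
circ 262.6 178.8 [592.  -1.] R 47.0
circ 232.6 192.6 [555.  80.] R 46.0
circ 261.5 211.0 [504.   3.] R 42.0
circ 293.8 193.4 [551. -84.] R 43.0
circ 293.8 193.4 [551. -84.] R 49.0
circ 232.6 192.6 [555.  80.] R 41.0
circ 263.8 143.1 [692.  -6.] R 39.0
circ 261.5 211.0 [504.   3.] R 47.0
```

```bash
python3 -m pendant '[[0,0,-0.015,0,0,6.5,0.085],[0,0,-0.015,0,0,6.5,0.085],[0,0,-0.015,0,0,6.5,0.085],[-0.04,0.03,0,0,0,0,0.085],[-0.04,0.03,0,0,0,0,0.085],[-0.04,0.03,0,0,0,0,0.085],[-0.04,0.03,0,0,0,0,0.085],[-0.04,0.03,0,0,0,0,0.085],[-0.04,0.03,0,0,0,0,0.085],[-0.04,0.03,0,0,0,0,0.085],[-0.04,0.03,0,0,0,0,0.085],[0,0,0,0,0,0,0.085]]'
python3 - <<'E'
from h import *
d=snap('wrist','w0'); s=arm.read_state(); print(s['position'],s['ee_rot'],s['joints'],d['xyz'],d['rotation'])
print('jar_b pix',proj(d,[592,-309,84]),'centre cup',proj(d,[597,-2,72]))
E
```

```text
clock: 1.3
position: [533.1, -344.5, 299.7]
ee_rot: [-0.004, 1.0, 0.001, -0.0]
contact_force: [-0.6, -0.4, 0.1]
gripper_width: 84.9
grasp_force: 0.0
[ 531.16568022 -346.00832519  299.8939173 ] [-2.90501557e-03  9.99995220e-01  5.54130421e-04 -9.02425301e-04] [-3.22748064e-01  3.76611622e-01  1.04806789e-01 -4.90320998e-04
 -1.30105608e+00 -1.24210707e+00] [ 457.62970689 -345.65973716  416.62235149] [0.6965005  0.70159047 0.10684591 0.10602743]
jar_b pix (np.float64(283.5112631584017), np.float64(211.87496766987545)) centre cup (np.float64(517.4186229112642), np.float64(213.56457817475243))
```

View pics/w0.png

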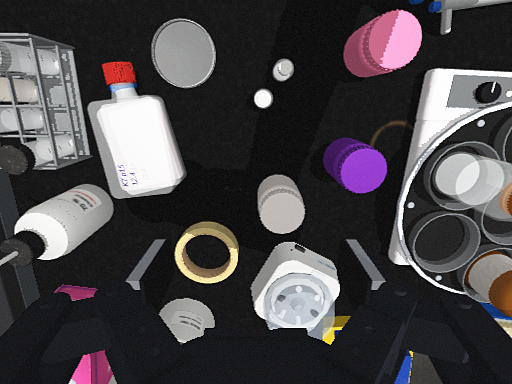

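The wrist view shows the white jar_b lid at (283,207). The projection of my estimate is (283.5,212), so the estimate holds. The purple jar is clear at (360,166), the tape ring is at (206,250), and the mini centrifuge is beyond at (295,285).

```bash
python3 -m pendant '[[-0.03,0.018,0.03,0,0,0,0.085],[-0.03,0.019,0.04,0,0,0,0.085],[0,0,0.05,0,0,0,0.085],[0,0,0.05,0,0,0,0.085],[0,0,0,0,0,0,0.085],[0,0,0,0,0,0,0.085],[0,0,0,0,0,0,0.085]]'
python3 - <<'E'
from h import *
d=snap('wrist','w1')
for i in range(3):print(arm.read_state()['position'])
hsv=cv2.cvtColor(d['image'],cv2.COLOR_RGB2HSV); print(arm.read_state()['joints'])
print('jar_b pix',proj(d,[592,-309,84]))
E
```

```text
clock: 2.05
position: [588.7, -313.9, 137.7]
ee_rot: [-0.001, 1.0, -0.001, 0.003]
contact_force: [0.1, 0.9, 0.9]
gripper_width: 85.1
grasp_force: 0.0
[ 588.75851706 -313.75811128  137.91983332]
[ 588.75851706 -313.75811128  137.91983332]
[ 588.75851706 -313.75811128  137.91983332]
[-2.47369651e-01  5.47056986e-01 -3.70113628e-02  1.09137309e-03
 -9.79975287e-01 -1.32278739e+00]
jar_b pix (np.float64(263.8558210561054), np.float64(225.26191303686244))
```

View pics/w1.png

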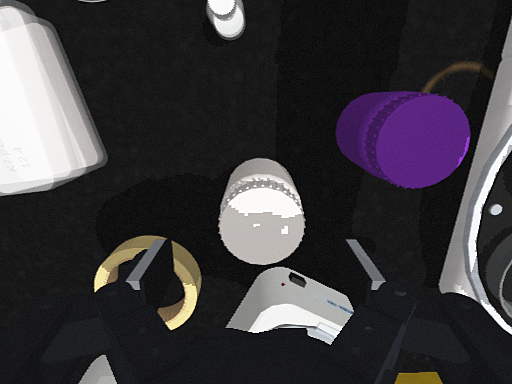

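The lid is centred at (262,222), within 2 mm of my estimate. I'll descend and grip the jar by its straight body.

```bash
python3 -m pendant '[[-0.0015,0.0035,0.02,0,0,0,0.085],[0,0,0.03,0,0,0,0.085],[0,0,0.025,0,0,0,0.085],[0,0,0.012,0,0,0,0.085],[0,0,0,0,0,0,0.085],[0,0,0,0,0,0,0.04],[0,0,0,0,0,0,0.04],[0,0,0,0,0,0,0.04],[0,0,0,0,0,0,0.04],[0,0,0,0,0,0,0.04],[0,0,0,0,0,0,0.04]]'
```

```text
clock: 3.2
position: [590.2, -309.7, 49.7]
ee_rot: [-0.001, 1.0, -0.001, 0.002]
contact_force: [-0.5, 0.4, 6.2]
gripper_width: 60.3
grasp_force: 61.4
```

```bash
python3 -m pendant '[[0,0,-0.03,0,0,0,0.04],[0,0,-0.045,0,0,0,0.04],[0,0,-0.045,0,0,0,0.04],[-0.01,0.045,0,0,0,0,0.04],[-0.01,0.045,0,0,0,0,0.04],[-0.01,0.045,0,0,0,0,0.04],[-0.01,0.045,0,0,0,0,0.04],[0,0,0,0,0,0,0.04],[0,0,0,0,0,0,0.04],[0,0,0,0,0,0,0.04]]'
python3 - <<'E'
from h import *
W=load('w0'); print(arm.read_state()['position'])
d=snap('wrist','w2'); t=snap('top','t2')
print('cup300 in w2',proj(d,[641,-84,72]),'in w0',proj(W,[641,-84,72]), 'in t2', proj(t,[641,-84,72]))
a=cv2.resize(W['image'][60:310,380:512],None,fx=2.2,fy=2.2,interpolation=cv2.INTER_CUBIC); b=cv2.resize(d['image'],(480,360))
c=np.zeros((550,a.shape[1]+480,3),np.uint8); c[:a.shape[0],:a.shape[1]]=a; c[:360,a.shape[1]:]=b
k=t['image'][125:235,190:320]; c[360:,a.shape[1]:a.shape[1]+224]=cv2.resize(k,(224,190)); cv2.imwrite('pics/cmp.png',c[...,::-1]); print(a.shape)
E
```

```text
clock: 4.2
position: [628.0, -129.4, 166.8]
ee_rot: [-0.0, 1.0, 0.0, -0.0]
contact_force: [0.1, -0.4, -1.6]
gripper_width: 60.4
grasp_force: 60.5
[ 627.96293017 -129.38863288  166.7727384 ]
cup300 in w2 (np.float64(312.42968841036657), np.float64(215.21628381945223)) in w0 (np.float64(447.7142551342303), np.float64(243.36844768191696)) in t2 (np.float64(292.8010433559112), np.float64(160.60501761339003))
(550, 290, 3)
```

View pics/cmp.png

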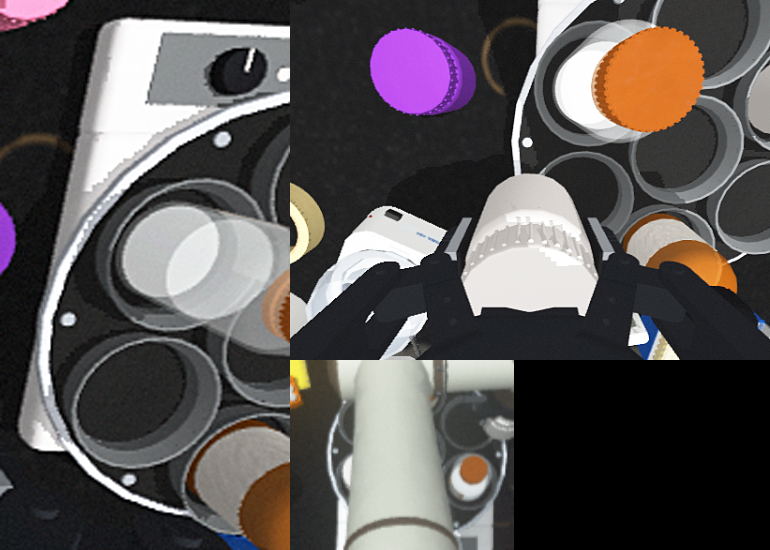

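The wrist crops show the empty 300° cup rim centred at (447,242) in w0, against a projection of (447.7,243.4). That agrees to about 1 mm. The jar is held upright, and the centre cup rim is at about (423,157) in w2.

```bash
python3 - <<'E'
from h import *
W=load('w2'); print(ray(W,423,157.3,72)); print(ray(load('w0'),446.8,242.3,72))
E
python3 -m pendant '[[-0.0125,0.045,0,0,0,0,0.04],[0,0,0.015,0,0,0,0.04],[0,0,0,0,0,0,0.04],[0,0,0,0,0,0,0.04]]'
```

```text
[593.78945074  -3.48344821  72.        ]
[639.40325237 -85.57050228  72.        ]
clock: 4.7
position: [640.3, -85.1, 151.6]
ee_rot: [-0.0, 1.0, -0.0, -0.001]
contact_force: [-0.3, -1.0, -0.9]
gripper_width: 60.2
grasp_force: 60.6
```

```bash
python3 -m pendant '[[0,0,0.015,0,0,0,0.04],[0,0,0.015,0,0,0,0.04],[0,0,0.01,0,0,0,0.04],[0,0,0.005,0,0,0,0.04],[0,0,0.001,0,0,0,0.04],[0,0,0.001,0,0,0,0.04],[0,0,0.001,0,0,0,0.04],[0,0,0,0,0,0,0.04],[0,0,0,0,0,0,0.04]]'
```

```text
clock: 5.6
position: [641.0, -83.8, 104.3]
ee_rot: [-0.001, 1.0, 0.0, 0.0]
contact_force: [0.8, 0.8, -1.3]
gripper_width: 60.2
grasp_force: 60.6
```

```bash
python3 -m pendant '[[0,0,0.0008,0,0,0,0.04],[0,0,0.0008,0,0,0,0.04],[0,0,0.0008,0,0,0,0.04],[0,0,0,0,0,0,0.04],[0,0,0,0,0,0,0.04]]'; python3 -m pendant '[[0,0,0.0006,0,0,0,0.04],[0,0,0.0006,0,0,0,0.04],[0,0,0,0,0,0,0.04],[0,0,0,0,0,0,0.04]]'
```

```text
clock: 6.1
position: [640.8, -83.9, 101.8]
ee_rot: [-0.001, 1.0, -0.0, 0.0]
contact_force: [-1.4, 0.6, 1.0]
gripper_width: 60.4
grasp_force: 61.0
clock: 6.5
position: [640.8, -83.9, 101.7]
ee_rot: [-0.001, 1.0, -0.0, 0.0]
contact_force: [-3.6, 0.8, 6.4]
gripper_width: 60.2
grasp_force: 61.6
```

The jar is on the floor at the expected height. Releasing it.

```bash
python3 -m pendant '[[0,0,0,0,0,0,0.062],[0,0,0,0,0,0,0.064],[0,0,0,0,0,0,0.068],[0,0,0,0,0,0,0.074],[0,0,0,0,0,0,0.078],[0,0,0,0,0,0,0.078],[0,0,-0.02,0,0,0,0.078],[0,0,-0.04,0,0,0,0.078],[0,0,-0.05,0,0,0,0.078],[0,0,-0.05,0,0,0,0.078],[0,0,-0.04,0,0,0,0.078],[0,0,0,0,0,0,0.078]]'
```

```text
clock: 7.7
position: [643.4, -84.4, 308.6]
ee_rot: [-0.001, 1.0, -0.0, 0.007]
contact_force: [-0.3, 0.4, 0.4]
gripper_width: 77.6
grasp_force: 0.0
```

```bash
python3 -m pendant '[[0.012,0.04,0,0,0,0,0.085],[0.012,0.04,0,0,0,0,0.085],[0.012,0.04,0,0,0,0,0.085],[0.012,0.04,0,0,0,0,0.085],[0.012,0.04,0,0,0,0,0.085],[0.012,0.04,0,0,0,0,0.085],[0.012,0.04,0,0,0,0,0.085],[0.012,0.04,0.02,0,0,0,0.085],[0,0,0.03,0,0,0,0.085],[0,0,0,0,0,0,0.085],[0,0,0,0,0,0,0.085],[0,0,0,0,0,0,0.085]]'
python3 - <<'E'
from m import *
d=snap('wrist','w3'); print(arm.read_state()['position'],arm.read_state()['joints'])
p=proj(d,[544,239,122]); print(p)
print(blob(d,lambda h,s,v:(h<22)&(s>120)&(v>130),(int(p[0]),int(p[1])),60))
E
```

```text
clock: 8.9
position: [545.4, 235.5, 251.9]
ee_rot: [-0.0, 1.0, 0.0, 0.001]
contact_force: [1.5, -0.1, -0.1]
gripper_width: 84.8
grasp_force: 0.0
[545.40682322 235.49373189 252.07214266] [ 6.80223008e-01  3.33801422e-01 -8.01065809e-02  6.50253524e-04
 -1.15384786e+00 -2.25099348e+00]
(np.float64(259.6340437197762), np.float64(184.9910691240767))
(array([260.72434018, 182.34384164]), array([ 240,  161,   43,   42, 1364], dtype=int32))
```

View pics/w3.png

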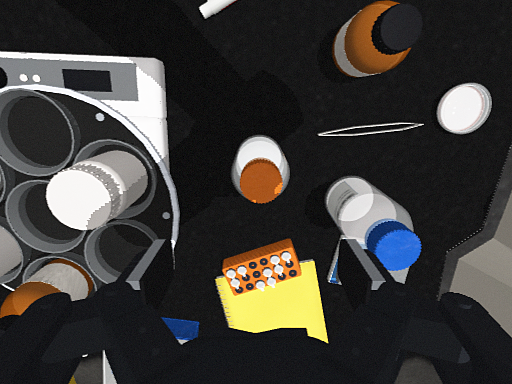

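The wrist view shows buffer_b's cap at (261,182), the blue-capped media at (394,245) and amber_b at (398,28). The orange tube rack at (262,268) is clear. Gripping buffer_b by its straight body, just below the shoulder.

```bash
python3 -m pendant '[[0.003,0.004,0.03,0,0,0,0.085],[0,0,0.045,0,0,0,0.085],[0,0,0.045,0,0,0,0.085],[0,0,0.035,0,0,0,0.085],[0,0,0.013,0,0,0,0.085],[0,0,0,0,0,0,0.085],[0,0,0,0,0,0,0.04],[0,0,0,0,0,0,0.04],[0,0,0,0,0,0,0.04],[0,0,0,0,0,0,0.04],[0,0,0,0,0,0,0.04],[0,0,0,0,0,0,0.04]]'
```

```text
clock: 10.15
position: [543.2, 240.9, 85.4]
ee_rot: [-0.001, 1.0, 0.001, 0.003]
contact_force: [-0.1, -1.4, 6.0]
gripper_width: 58.4
grasp_force: 65.4
```

```bash
python3 -m pendant '[[0,0,-0.03,0,0,0,0.04],[0,0,-0.045,0,0,0,0.04],[0,0,-0.045,0,0,0,0.04],[-0.02,-0.03,0,0,0,0,0.04],[-0.02,-0.035,0,0,0,0,0.04],[-0.02,-0.035,0,0,0,0,0.04],[-0.02,-0.03,0,0,0,0,0.04],[0,0,0,0,0,0,0.04],[0,0,0,0,0,0,0.04],[0,0,0,0,0,0,0.04]]'
python3 - <<'E'
from h import *
d=snap('wrist','w4');print(arm.read_state()['position'], 'cup60',proj(d,[644,76.5,72]),'centre',proj(d,[595.5,-3,72]))
W=load('w3');print([proj(W,p+[72]) for p in ([644,76.5],[595.5,-3],[501.5,0])])
E
```

```text
clock: 11.15
position: [620.9, 110.6, 202.2]
ee_rot: [-0.001, 1.0, 0.0, -0.0]
contact_force: [0.5, 0.2, -2.6]
gripper_width: 58.2
grasp_force: 65.9
[620.86610631 110.93211871 202.33707601] cup60 (np.float64(219.32106908983835), np.float64(210.42920785349185)) centre (np.float64(127.30064611987036), np.float64(159.10566019251905))
[(np.float64(120.90153481777972), np.float64(253.81638760481854)), (np.float64(44.389253713229635), np.float64(215.7951848415155)), (np.float64(26.956236143219428), np.float64(131.35670981960365))]
```

View pics/w4.png

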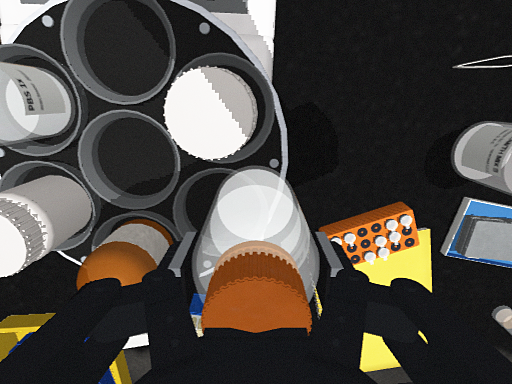

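The view shows buffer_b hanging upright at (255,270), jar_b standing in its cup at (40,225), and jar_a and amber_a undisturbed. The centre cup is at (128.5,158), against a projected (127.3,159).

```bash
python3 -m pendant '[[-0.0118,-0.0167,0,0,0,0,0.04],[-0.0118,-0.0167,0,0,0,0,0.04],[0,0,0.01,0,0,0,0.04],[0,0,0.02,0,0,0,0.04],[0,0,0.02,0,0,0,0.04],[0,0,0.008,0,0,0,0.04],[0,0,0.002,0,0,0,0.04],[0,0,0.001,0,0,0,0.04],[0,0,0,0,0,0,0.04],[0,0,0,0,0,0,0.04]]'
```

```text
clock: 12.2
position: [645.7, 76.9, 142.4]
ee_rot: [-0.001, 1.0, 0.0, 0.001]
contact_force: [0.1, -0.6, -2.4]
gripper_width: 58.3
grasp_force: 65.9
```

```bash
python3 -m pendant '[[0,0,0.0008,0,0,0,0.04],[0,0,0.0008,0,0,0,0.04],[0,0,0,0,0,0,0.04],[0,0,0,0,0,0,0.04]]'
```

```text
clock: 12.6
position: [645.2, 76.6, 139.7]
ee_rot: [-0.001, 1.0, -0.0, 0.0]
contact_force: [0.7, 0.2, -2.2]
gripper_width: 58.3
grasp_force: 65.9
```

```bash
python3 -m pendant '[[0,0,0.0008,0,0,0,0.04],[0,0,0.0008,0,0,0,0.04],[0,0,0.0006,0,0,0,0.04],[0,0,0,0,0,0,0.04],[0,0,0,0,0,0,0.04]]'; python3 -m pendant '[[0,0,0.0006,0,0,0,0.04],[0,0,0.0004,0,0,0,0.04],[0,0,0,0,0,0,0.04],[0,0,0,0,0,0,0.04]]'
```

```text
clock: 13.1
position: [645.2, 76.7, 137.6]
ee_rot: [-0.001, 1.0, -0.0, 0.0]
contact_force: [0.1, 0.1, -1.9]
gripper_width: 58.1
grasp_force: 66.0
clock: 13.5
position: [645.4, 76.6, 137.5]
ee_rot: [-0.001, 1.0, -0.0, 0.001]
contact_force: [-2.4, 0.5, 5.3]
gripper_width: 58.1
grasp_force: 66.6
```

On the floor (force +7 N change at the expected height). Releasing and rising.

```bash
python3 -m pendant '[[0,0,0,0,0,0,0.06],[0,0,0,0,0,0,0.062],[0,0,0,0,0,0,0.066],[0,0,0,0,0,0,0.072],[0,0,0,0,0,0,0.074],[0,0,0,0,0,0,0.074],[0,0,-0.02,0,0,0,0.074],[0,0,-0.04,0,0,0,0.074],[0,0,-0.05,0,0,0,0.074],[0,0,-0.05,0,0,0,0.074],[0,0,0,0,0,0,0.074]]'
python3 - <<'E'
from h import *
W=load('w4'); print(ray(W,118.5,48,72),ray(W,128.5,157.5,72))
E
```

```text
clock: 14.6
position: [648.5, 76.9, 306.3]
ee_rot: [-0.001, 1.0, 0.001, 0.009]
contact_force: [-0.8, 0.2, 0.8]
gripper_width: 73.9
grasp_force: 0.0
[506.45479986   1.84897509  72.        ] [594.06169119  -1.75211215  72.        ]
```

```bash
python3 -m pendant '[[0.03,0.034,0,0,0,0,0.085],[0.03,0.034,0,0,0,0,0.085],[0.03,0.034,0,0,0,0,0.085],[0.03,0.034,0,0,0,0,0.085],[0.03,0.034,0,0,0,0,0.085],[0.03,0.034,0,0,0,0,0.085],[0.03,0.034,0,0,0,0,0.085],[0.024,0.034,0.02,0,0,0,0.085],[0,0,0.04,0,0,0,0.085],[0,0,0,0,0,0,0.085],[0,0,0,0,0,0,0.085],[0,0,0,0,0,0,0.085]]'
python3 - <<'E'
from m import *
d=snap('wrist','w5'); print(arm.read_state()['position'],arm.read_state()['joints'])
p=proj(d,[411,353,104]); print(p)
print(blob(d,lambda h,s,v:(s>150)&(h<25)&(v>60),(int(p[0]),int(p[1])),70))
E
```

```text
clock: 15.8
position: [412.1, 348.6, 238.5]
ee_rot: [-0.0, 1.0, 0.001, 0.001]
contact_force: [0.7, 0.6, 0.6]
gripper_width: 84.9
grasp_force: 0.0
[412.0903396  348.55900457 238.58760912] [ 1.00302158e+00  2.52487472e-01 -2.31897273e-01  8.01974370e-04
 -1.08267672e+00 -2.57384493e+00]
(np.float64(260.37852780953796), np.float64(183.83709841099102))
(array([261.85602606, 164.63648208]), array([ 233,  143,   60,   58, 1535], dtype=int32))
```

View pics/w5.png

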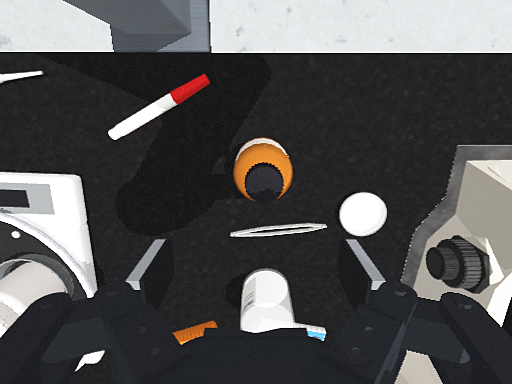

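amber_b's cap is at (264,182) and its body at about x 262, with nothing close on either side. I'll grip the cap, because the body grip would put the gripper housing too near the cap top.

```bash
python3 -m pendant '[[0.002,0.006,0.03,0,0,0,0.085],[0,0,0.04,0,0,0,0.075],[0,0,0.035,0,0,0,0.065],[0,0,0.02,0,0,0,0.065],[0,0,0.0105,0,0,0,0.065],[0,0,0,0,0,0,0.065],[0,0,0,0,0,0,0.06],[0,0,0,0,0,0,0.05],[0,0,0,0,0,0,0.02],[0,0,0,0,0,0,0.02],[0,0,0,0,0,0,0.02],[0,0,0,0,0,0,0.02]]'
```

```text
clock: 17.05
position: [410.0, 356.6, 103.7]
ee_rot: [-0.001, 1.0, 0.003, 0.002]
contact_force: [-0.9, 2.2, 6.2]
gripper_width: 33.9
grasp_force: 72.0
```

```bash
python3 -m pendant '[[0,0,-0.02,0,0,0,0.02],[0,0,-0.04,0,0,0,0.02],[0,0,-0.045,0,0,0,0.02],[0,0,-0.045,0,0,0,0.02],[-0.011,-0.043,0,0,0,0,0.02],[-0.011,-0.043,0,0,0,0,0.02],[-0.011,-0.043,0,0,0,0,0.02],[-0.011,-0.043,0,0,0,0,0.02],[-0.011,-0.043,0,0,0,0,0.02],[-0.011,-0.043,0,0,0,0,0.02],[-0.011,-0.043,0,0,0,0,0.02],[0,0,0,0,0,0,0.02]]'
python3 -m pendant '[[0,0,0,0,0,0,0.02],[0,0,0,0,0,0,0.02]]'
python3 - <<'E'
from h import *
d=snap('wrist','w6'); print(arm.read_state()['position'],'c180',proj(d,[502.5,1,72]),'c',proj(d,[595,-2.5,72]))
E
```

```text
clock: 18.25
position: [486.0, 49.3, 251.0]
ee_rot: [0.002, 1.0, -0.0, -0.001]
contact_force: [-0.7, 0.6, -3.3]
gripper_width: 34.3
grasp_force: 72.3
clock: 18.45
position: [485.9, 53.9, 251.0]
ee_rot: [-0.001, 1.0, 0.0, -0.0]
contact_force: [-0.6, 0.1, -1.7]
gripper_width: 33.9
grasp_force: 72.3
[485.9289084   54.29357491 251.07236487] c180 (np.float64(207.25246926834507), np.float64(188.0858609809376)) c (np.float64(208.10498066256412), np.float64(262.43395165965427))
```

View pics/w6.png

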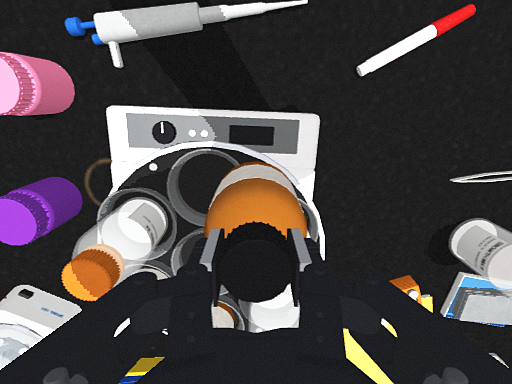

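The amber bottle hangs upright at (255,220). The front cup's rim is centred at about (206,187), against a projected (207,188).

```bash
python3 -m pendant '[[-0.008,-0.027,0,0,0,0,0.02],[-0.008,-0.027,0.01,0,0,0,0.02],[0,0,0.02,0,0,0,0.02],[0,0,0.02,0,0,0,0.02],[0,0,0.02,0,0,0,0.02],[0,0,0.012,0,0,0,0.02],[0,0,0.006,0,0,0,0.02],[0,0,0.002,0,0,0,0.02],[0,0,0,0,0,0,0.02],[0,0,0,0,0,0,0.02]]'
```

```text
clock: 19.5
position: [502.9, -0.3, 161.9]
ee_rot: [-0.001, 1.0, 0.0, 0.001]
contact_force: [0.1, -0.3, -1.6]
gripper_width: 34.2
grasp_force: 72.5
```

```bash
python3 -m pendant '[[0,0,0.0015,0,0,0,0.02],[0,0,0.001,0,0,0,0.02],[0,0,0.0008,0,0,0,0.02],[0,0,0.0007,0,0,0,0.02],[0,0,0,0,0,0,0.02],[0,0,0,0,0,0,0.02]]';python3 -m pendant '[[0,0,0.0008,0,0,0,0.02],[0,0,0.0006,0,0,0,0.02],[0,0,0,0,0,0,0.02],[0,0,0,0,0,0,0.02]]'
```

```text
clock: 20.1
position: [502.3, -0.6, 157.0]
ee_rot: [-0.001, 1.0, -0.0, -0.0]
contact_force: [0.1, 0.8, -3.3]
gripper_width: 33.8
grasp_force: 72.5
clock: 20.5
position: [502.4, -0.5, 155.9]
ee_rot: [-0.001, 1.0, -0.0, 0.0]
contact_force: [-1.3, -0.0, 0.5]
gripper_width: 33.8
grasp_force: 73.1
```

```bash
python3 -m pendant '[[0,0,0.0005,0,0,0,0.02],[0,0,0,0,0,0,0.02],[0,0,0,0,0,0,0.02]]'; python3 -m pendant '[[0,0,0,0,0,0,0.036],[0,0,0,0,0,0,0.039],[0,0,0,0,0,0,0.044],[0,0,0,0,0,0,0.052],[0,0,0,0,0,0,0.06],[0,0,0,0,0,0,0.06],[0,0,-0.02,0,0,0,0.06],[0,0,-0.04,0,0,0,0.06],[0,0,-0.05,0,0,0,0.06],[0,0,-0.05,0,0,0,0.06],[0,0,0,0,0,0,0.06]]'
```

```text
clock: 20.8
position: [502.5, -0.5, 155.9]
ee_rot: [-0.001, 1.0, -0.0, 0.0]
contact_force: [-2.7, 0.3, 6.2]
gripper_width: 33.9
grasp_force: 74.0
clock: 21.9
position: [505.6, -0.3, 323.1]
ee_rot: [-0.001, 1.0, 0.001, 0.008]
contact_force: [-1.2, 0.7, 0.6]
gripper_width: 60.1
grasp_force: 0.0
```

```bash
python3 -c "
from h import *
snap('wrist','w7')"
python3 -m pendant '[[-0.011,0.04,0,0,0,0,0.085],[-0.011,0.04,0,0,0,0,0.085],[-0.011,0.04,0,0,0,0,0.085],[-0.011,0.04,0,0,0,0,0.085],[-0.011,0.04,0,0,0,0,0.085],[-0.011,0.04,0,0,0,0,0.085],[-0.011,0.04,0,0,0,0,0.085],[-0.011,0.04,0,0,0,0,0.085],[-0.01,0.04,0.02,0,0,0,0.085],[0,0,0.03,0,0,0,0.085],[0,0,0,0,0,0,0.085],[0,0,0,0,0,0,0.085]]'
python3 - <<'E'
from m import *
d=snap('wrist','w8'); print(arm.read_state()['position'],arm.read_state()['joints'])
p=proj(d,[600,364,142]); print(p)
b=blob(d,blu,(int(p[0]),int(p[1])),45);print(b, ray(d,*b[0],138))
W=load('w7'); print('c',proj(W,[595,-2.5,72]))
a=cv2.resize(W['image'],(400,300)); b=cv2.resize(d['image'],(400,300)); cv2.imwrite('pics/p78.png',np.hstack([a,b])[...,::-1])
E
```

```text
clock: 23.15
position: [599.6, 359.0, 263.9]
ee_rot: [-0.001, 1.0, -0.001, -0.001]
contact_force: [0.7, -0.2, 1.4]
gripper_width: 84.8
grasp_force: 0.0
[600.21783189 359.07021271 265.9473269 ] [ 7.70037176e-01  5.08481737e-01  2.30996128e-01  1.05954044e-03
 -1.29285469e+00 -2.33996383e+00]
(np.float64(261.99786043322104), np.float64(190.1012986536677))
(array([263.49951267, 189.73586745]), array([ 238,  162,   64,   54, 2052], dtype=int32)) [600.92124014 365.42929505 138.        ]
c (np.float64(253.71404968354847), np.float64(219.15226958211906))
```

View pics/p78.png

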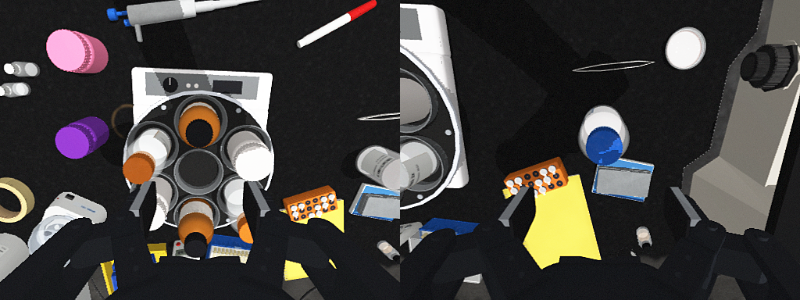

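Run:
```python
from m import *
d=load('w8'); c,s=blob(d,blu,(262,186),29); print(c,s,ray(d,*c,138)[:2])
hsv=cv2.cvtColor(d['image'],cv2.COLOR_RGB2HSV)
W=load('w7')
k=cv2.resize(W['image'][160:275,190:320],None,fx=4,fy=4,interpolation=cv2.INTER_CUBIC); k2=cv2.resize(d['image'][140:250,210:320],None,fx=2.4,fy=2.4,interpolation=cv2.INTER_CUBIC)
for z,R,col in ((72,44.5,(255,0,0)),(72,43,(0,255,0))):
    th=np.linspace(0,2*np.pi,60); pts=np.array([proj(W,[595+R*np.cos(t),-2.5+R*np.sin(t),z]) for t in th]); pts=((pts-[190,160])*4).astype(np.int32)
    cv2.polylines(k,[pts],True,col,1)
o=np.zeros((460,800,3),np.uint8); o[:,:520]=k; o[:264,520:784]=k2; cv2.imwrite('pics/p9.png',o[...,::-1])
```

```text
[261.26896552 187.88700265] [ 238  162   47   51 1885] [599.19173754 363.41716344]
```

View pics/p9.png

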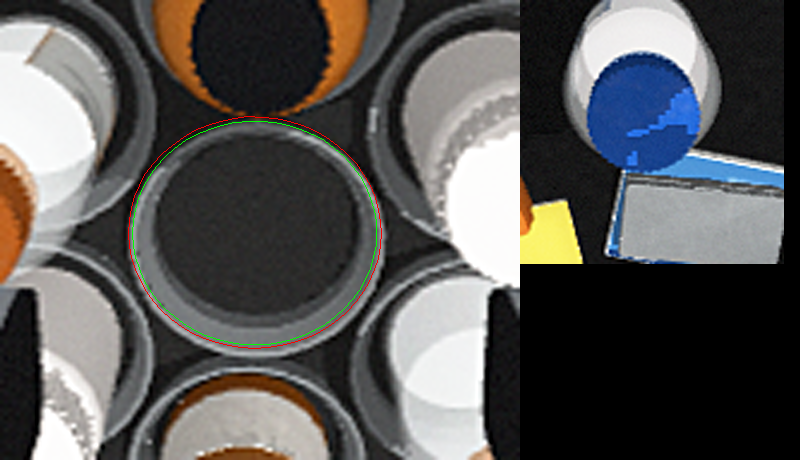

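Media's cap is at (261,187) in the wrist view, giving (599.5,363.7). The centre cup's rim sits about 1 px below my drawn circle, which puts the cup centre at about (596,-2).

```bash
python3 -m pendant '[[0,0.0045,0.03,0,0,0,0.085],[0,0,0.04,0,0,0,0.075],[0,0,0.035,0,0,0,0.07],[0,0,0.015,0,0,0,0.07],[0,0,0,0,0,0,0.07],[0,0,0,0,0,0,0.07],[0,0,0,0,0,0,0.07]]'
```

```text
clock: 23.9
position: [601.1, 364.9, 148.4]
ee_rot: [-0.001, 1.0, 0.002, 0.002]
contact_force: [-0.1, -0.2, -0.3]
gripper_width: 69.7
grasp_force: 0.0
```

```bash
python3 -m pendant '[[0.001,-0.001,0.004,0,0,0,0.07],[0,0,0.003,0,0,0,0.065],[0,0,0,0,0,0,0.058],[0,0,0,0,0,0,0.052],[0,0,0,0,0,0,0.03],[0,0,0,0,0,0,0.03],[0,0,0,0,0,0,0.03],[0,0,0,0,0,0,0.03]]'
```

```text
clock: 24.7
position: [600.2, 364.4, 141.8]
ee_rot: [-0.001, 1.0, 0.002, 0.003]
contact_force: [-2.0, 0.9, 7.7]
gripper_width: 40.5
grasp_force: 64.4
```

```bash
python3 -m pendant '[[0,0,-0.015,0,0,0,0.03],[0,0,-0.035,0,0,0,0.03],[0,0,-0.04,0,0,0,0.03],[0,0,-0.04,0,0,0,0.03],[0,0,-0.04,0,0,0,0.03],[0,0,-0.04,0,0,0,0.03],[0,0,0,0,0,0,0.03],[0,0,0,0,0,0,0.03]]'
```

```text
clock: 25.5
position: [598.2, 363.0, 347.8]
ee_rot: [-0.001, 1.0, 0.0, -0.001]
contact_force: [-0.6, -0.1, -6.0]
gripper_width: 40.6
grasp_force: 67.1
```

```bash
python3 -m pendant '[[0,-0.025,0,0,0,0,0.03],[0,-0.04,0,0,0,0,0.03],[0,-0.04,0,0,0,0,0.03],[0,-0.04,0,0,0,0,0.03],[0,-0.04,0,0,0,0,0.03],[0,-0.04,0,0,0,0,0.03],[0,-0.04,0,0,0,0,0.03],[0,-0.04,0,0,0,0,0.03],[0.001,-0.035,0,0,0,0,0.03],[0.001,-0.025,0,0,0,0,0.03],[0,0,0,0,0,0,0.03],[0,0,0,0,0,0,0.03]]'
python3 -m pendant '[[0,0,0,0,0,0,0.03],[0,0,0,0,0,0,0.03],[0,0,0,0,0,0,0.03]]'
python3 - <<'E'
from h import *
d=snap('wrist','w10'); s=snap('scene','s10'); print(arm.read_state()['position'],proj(d,[596,-2.2,72]),proj(s,[596,-2.2,72]))
cv2.imwrite('pics/p10.png',np.hstack([cv2.resize(d['image'],(400,300)),cv2.resize(s['image'][75:255,150:390],(400,300))])[...,::-1])
E
```

```text
clock: 26.7
position: [596.3, -2.3, 345.4]
ee_rot: [0.0, 1.0, -0.0, -0.003]
contact_force: [0.6, 0.5, -5.0]
gripper_width: 40.4
grasp_force: 64.4
clock: 27.0
position: [597.2, -1.0, 347.7]
ee_rot: [-0.001, 1.0, 0.0, -0.0]
contact_force: [0.4, -0.3, -3.5]
gripper_width: 40.7
grasp_force: 64.4
[597.28831404  -1.21726487 348.00179414] (np.float64(254.92008116649978), np.float64(155.49245296113372)) (np.float64(250.86660741515237), np.float64(167.3280430659262))
```

View pics/p10.png

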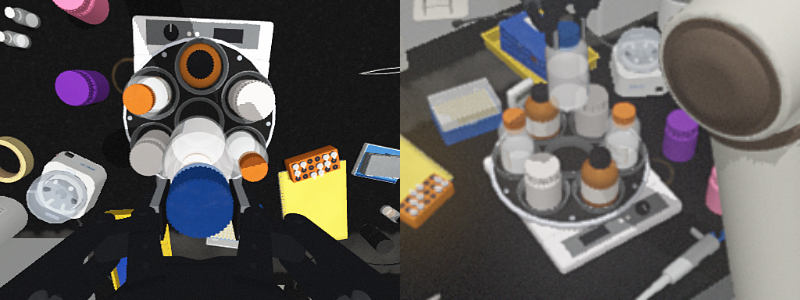

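Both views show the media bottle upright above the centre cup. Pairs are right: amber across from amber, jar across from jar, buffer across from buffer. Lowering.

```bash
python3 -m pendant '[[0.0008,-0.001,0.015,0,0,0,0.03],[0,0,0.03,0,0,0,0.03],[0,0,0.03,0,0,0,0.03],[0,0,0.025,0,0,0,0.03],[0,0,0.015,0,0,0,0.03],[0,0,0.008,0,0,0,0.03],[0,0,0.003,0,0,0,0.03],[0,0,0,0,0,0,0.03],[0,0,0,0,0,0,0.03]]'; python3 -m pendant '[[0,0,0.004,0,0,0,0.03],[0,0,0.003,0,0,0,0.03],[0,0,0.003,0,0,0,0.03],[0,0,0.003,0,0,0,0.03],[0,0,0,0,0,0,0.03],[0,0,0,0,0,0,0.03]]'
```

```text
clock: 28.0
position: [597.2, -2.8, 223.4]
ee_rot: [-0.001, 1.0, 0.0, 0.001]
contact_force: [0.7, -0.3, -4.0]
gripper_width: 40.5
grasp_force: 64.4
clock: 28.6
position: [596.5, -2.9, 209.0]
ee_rot: [-0.001, 1.0, -0.0, -0.0]
contact_force: [1.1, -0.7, -5.1]
gripper_width: 40.5
grasp_force: 64.4
```

```bash
python3 -m pendant '[[0,0,0.003,0,0,0,0.03],[0,0,0.003,0,0,0,0.03],[0,0,0.002,0,0,0,0.03],[0,0,0.002,0,0,0,0.03],[0,0,0,0,0,0,0.03],[0,0,0,0,0,0,0.03]]'; python3 -m pendant '[[0,0,0.001,0,0,0,0.03],[0,0,0.001,0,0,0,0.03],[0,0,0.0005,0,0,0,0.03],[0,0,0,0,0,0,0.03],[0,0,0,0,0,0,0.03]]'
```

```text
clock: 29.2
position: [596.5, -2.9, 199.1]
ee_rot: [-0.001, 1.0, -0.0, -0.0]
contact_force: [-1.0, -0.6, -4.5]
gripper_width: 40.1
grasp_force: 64.4
clock: 29.7
position: [596.5, -2.9, 196.7]
ee_rot: [-0.001, 1.0, -0.0, 0.0]
contact_force: [-0.2, 0.7, -4.5]
gripper_width: 40.9
grasp_force: 64.4
```

```bash
python3 -m pendant '[[0,0,0.0008,0,0,0,0.03],[0,0,0.0008,0,0,0,0.03],[0,0,0.0007,0,0,0,0.03],[0,0,0,0,0,0,0.03],[0,0,0,0,0,0,0.03]]'; python3 -m pendant '[[0,0,0.0006,0,0,0,0.03],[0,0,0.0004,0,0,0,0.03],[0,0,0,0,0,0,0.03],[0,0,0,0,0,0,0.03]]'
```

```text
clock: 30.2
position: [596.5, -2.9, 194.5]
ee_rot: [-0.001, 1.0, -0.0, 0.0]
contact_force: [-0.3, 0.2, -3.0]
gripper_width: 40.5
grasp_force: 64.8
clock: 30.6
position: [596.9, -3.0, 194.5]
ee_rot: [-0.001, 1.0, -0.0, 0.001]
contact_force: [-2.2, -0.6, 3.3]
gripper_width: 40.4
grasp_force: 66.0
```

Contact at the expected floor height (194.5 against 193.8). Releasing and rising clear.

```bash
python3 -m pendant '[[0,0,0.0004,0,0,0,0.03],[0,0,0,0,0,0,0.042],[0,0,0,0,0,0,0.044],[0,0,0,0,0,0,0.048],[0,0,0,0,0,0,0.056],[0,0,0,0,0,0,0.062],[0,0,0,0,0,0,0.062],[0,0,-0.02,0,0,0,0.062],[0,0,-0.04,0,0,0,0.062],[0,0,-0.05,0,0,0,0.062],[0.04,0,-0.03,0,0,0,0.062],[0.04,0,0,0,0,0,0.062]]'
python3 -m pendant '[[0.03,-0.03,0,0,0,0,0.062],[0.02,-0.045,0,0,0,0,0.062],[0,-0.045,0,0,0,0,0.062],[0,-0.045,0,0,0,0,0.062],[0,-0.045,0,0,0,0,0.062],[0,0,0,0,0,0,0.062]]'
python3 - <<'E'
from h import *
t=snap('top','t11'); s=snap('scene','s11')
print(arm.read_state()['position'])
cv2.imwrite('pics/p11.png',np.hstack([cv2.resize(t['image'][115:250,190:340],(400,360)),cv2.resize(s['image'][105:255,170:335],(396,360))])[...,::-1])
E
```

```text
clock: 31.8
position: [518.2, -2.8, 337.5]
ee_rot: [-0.001, 1.0, 0.001, 0.005]
contact_force: [0.1, 0.3, 0.9]
gripper_width: 61.9
grasp_force: 0.0
clock: 32.4
position: [466.3, -217.0, 332.3]
ee_rot: [0.002, 1.0, -0.0, -0.0]
contact_force: [0.9, 1.6, -0.9]
gripper_width: 61.9
grasp_force: 0.0
[ 466.48975348 -213.96344818  332.39906063]
```

View pics/p11.png

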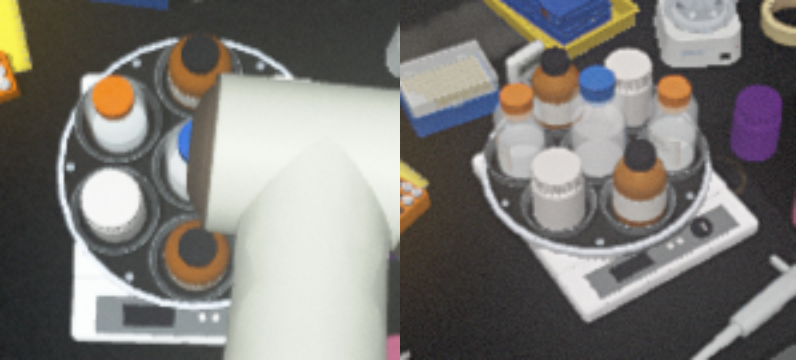

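The final views show all seven cups filled and every bottle upright: media in the middle at (597,120), each twin opposite its partner. The gripper is well clear. Handing in.

```bash
python3 -m pendant '[[0,0,0,0,0,0,0.062],[0,0,0,0,0,0,0.062],[0,0,0,0,0,0,0.062]]'; python3 -c "
from bench import arm
print(arm.job_done())"
```

```text
clock: 32.8
position: [467.0, -212.0, 333.1]
ee_rot: [-0.002, 1.0, 0.0, 0.0]
contact_force: [-0.5, -0.6, 0.5]
gripper_width: 62.0
grasp_force: 0.0
the job is handed in; nothing more can be done
None
```

I loaded the shaker and handed the job in at about 33 s: jar_b, buffer_b and amber_b each stand straight across from their twins and media is in the middle cup, all upright on the cup floors, with the three preloaded bottles left where they were.

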